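# Move the cutter basket to the other hook

### The arm

A 6-joint arm with a two-finger parallel gripper is mounted at the origin on the work surface. World frame = base frame: x ahead of the robot, y to its left, z up, the work surface at z = 0. Lengths are in m, angles in degrees, forces in N, time in s.
With the tool pointing down it reaches from about 0.4 to 0.825 m from the base axis. Payload 7 kg.
Tool frame: the origin (TCP) lies between the finger pads; the fingertips stand r.tcp_to_tips ahead of it and the grasp point (between the pads) lies 11 mm behind it (r.tcp_to_tips is the distance from the TCP to the fingertips, in m); z points along the fingers, y is the direction in which the jaws open and shut (so a half turn about z gives the same grasp; the last joint's range is limited). The gripper opens to 88 mm and grips with 3 to 60 N. Pads are 19 mm wide; open, the fingers measure 130 mm over their backs; the gripper's body (78 mm by 193 mm) begins 47 mm behind the grasp point.
Start: joints at [-51.389, 20.546, 0.682, 0, -70.136, -16.507], TCP at [0.254, -0.625, 0.235] pointing down, gripper open.
Joint ranges: [-176.03, 176.03], [-82.01, 121.73], [-58.28, 71.71], [-173.87, 95.51], [-174.79, -0.11], [-173.66, 173.66]. Speed limits (degrees/s): [136.94, 136.94, 172.46, 180, 180, 180].

### API

Orientations are given as [roll, pitch, yaw] about the fixed x, y, z axes, in that order (R = Rz(yaw) Ry(pitch) Rx(roll)).
In Python, from plant import r, vision, nets gives the robot as it stands.
- The arm moves only by the tool move_arm, never from a script. Its arguments are lists of equal length, an entry for each row: "fingers": the opening, from 0 (shut) to 1 (fully open); "xyz": the shift along the tool's x, y, z normalised to -1 to 1, where 1 is 80 mm, a list of three; "roll": the turn about the tool's z normalised to -1 to 1, where 1 is 180 degrees. A call has 1 to 5 rows; each row is the pose to reach, as a shift and turn from the pose measured when the call began, along the tool's axes at that moment, turning the shorter way round; what a row does not reach only later rows make up. A row lasts 1/10 s, in which the tool goes at most 50 mm and 8.59 degrees, less where a joint would pass 70% of its speed; a pose out of reach is approached as far as the arm can. A call with a number of a shift or a turn outside -1 to 1 is refused whole. A call with a gripper value outside its range is refused whole. The fingers move at their own pace and stop on an object; "newtons" is the grip in N (left out, the last holds). Time passes only in rows, so rows that repeat a pose let the fingers close. It gives the time, the measured TCP pose, the force and the opening at its end, in the units of the state.
- r.get_state(): the state, without advancing time (a new reading comes with each control period).
- vision.capture(name): name is "scene" or "top" or "wrist"; returns a dict with "color" (400x640x3 uint8, red, green, blue), "range_z" (400x640 float32, m along the optical axis (not along the pixel's ray), 0 where there is no reading), "fx", "fy", "cx", "cy" (pixels), "rvec" (rotation vector, rad) and "tvec" (3), from world to camera coordinates, as OpenCV has them. Camera axes: x right, y down, z forward; pixel columns grow to the right and rows downward; lengths in m; the calibration is good to about 2 mm. A picture is of the moment at which its call begins.
- r.close_job(): hands the job in, once; it reports no verdict.
Trained networks look in the newest picture that a camera, given by its name, has taken for a name from the list of things; names that differ only in an ending like _2 or _b are one class to them, and where a whole thing is asked for, a point or a joint stands for the part that bears it (a point fixed in the world has none). Each returns a list of dicts, best first, with "confidence" (0 to 1); they miss things now and then, are a little off and sometimes report something else, mostly with a low value. They report only what shows in the picture. A call takes as long as a camera call. They do not tell look-alikes from the thing itself.
- nets.recognise(camera, thing): "bbox" ([left, top, width, height] in pixels, round what is visible of it).
The state is a dict: "time_s": time; "joints": joint angles; "qd": joint speeds; "joint_torque": joint torques, N m; "tcp_pos": TCP position; "eef_rot": TCP orientation; "contact_force": force on the tool from outside, world axes, zero at the start; "moment": the same for the moment, N m; "gripper_width": finger opening in m.
Only numpy, scipy, OpenCV 4.12 (cv2) and the standard library are available. Lean on these libraries where they do the work, as an engineer would, in place of code of your own. Each camera call takes 0.05 s, during which the arm holds its last target. There are 200 camera calls.

### The job

Move the basket of cookie cutters from the double hook it hangs on to the empty double hook, carrying it level and never setting it down on the way. Hang it so that its bar lies fully down in the dips of both prongs, slide and press only gently against the hooks, keep the cutters in the basket and leave the bowl, carton and mug where they are. Let go of it when it hangs still.

Things in the scene. Friction and masses are not known exactly. Their poses are not given: they have to be found in the camera images.
- grip (a point): Centre of the wooden grip block on top of the hanging basket: 18 mm (x) by 70 mm (y) by 40 mm tall; this point lies 24 mm above the block's underside, 16 mm below its top, and 20 mm above the axis of the hanging bar. Take it with the fingers closing along its x. z is up.
- bar (a point): Middle of the basket's hanging bar, a round steel bar 6 mm thick and 170 mm long along the basket's y, 125 mm above the basket's underside. The grip block sits on its middle 70 mm; the prongs carry it at 55 mm either side of the middle.
- basket: Grey sheet-metal basket, 100 mm (x) by 170 mm (y) by 55 mm tall, open at the top; origin at the centre of its underside. Two flat straps at its y ends rise to the bar, so 70 mm of free height lie between its rim and the bar's axis; the prongs pass through there. About 0.37 to 0.61 kg with its contents. At the start it hangs on hook_a, its x and y along hook_a's.
- stand_a: Fixed stand with the basket on it at the start (left or right varies): wooden foot 130 by 150 mm, at most 50 mm tall, steel post, aluminium clamp head with two wire prongs. Origin 225 mm below hook_a, same axes. To come off, the basket's bar must pass over the prong tips (axis 21 mm or more above hook_a's height) while its rim stays under the wires (axis at most 50 mm above).
- stand_b: The other, empty fixed stand, same make and same prong shape. Origin 225 mm below hook_b, same axes. On both hooks the bar's axis is 5 mm below the hook point's height when it lies in the dips, and 6 mm above it when it lies on the straight wire. The light wire hooks should not be pushed with more than 20 N.
- hook_a (a point): Front face of stand_a's clamp head, midway between the prongs at their axis height. x points back into the head (30 deep, 20 tall), z up. Prongs: 6 mm wire, level towards -x at y = +-55 mm. Outwards each is straight, has a dip 11 mm deep (wire axis 21 wide at the mouth, 15 at the floor), is straight for 36 mm, and ends in a tip rising 17 mm, 52 mm beyond the dip's centre. Dips at x = -100 mm.
- hook_b (a point): Same point on empty stand_b, same axes and prongs, but the pair is clamped farther in or out: its dips' centres lie anywhere from 75 to 125 mm out (x = -75 to -125 mm), the same for both prongs. This is not measured and must be felt or seen: lay the bar lightly on the straight wire 60 mm out and slide it outwards until it drops into the dips.
- cutter_big_mid (a point): Centre of a loose steel ring cutter, 64 mm across, 28 mm tall, lying in the basket.
- cutter_small_mid (a point): Centre of a smaller loose steel ring cutter, 46 mm across, 24 mm tall, lying in the basket.
- bowl: Black bowl, 110 mm across, 60 mm tall, on the table between the stands; origin under its centre. Bystander.
- carton: Blue milk carton with a gabled top, 70 by 70 mm, 205 mm tall, on the table beyond the bowl; origin under its centre. Bystander.
- cup: White mug, 80 mm across, 85 mm tall, on the table to the left; origin under its centre. Bystander.
Things that resemble listed ones, but are neither listed nor needed, are in the scene too. There is more than one size of the basket; the job needs the largest.

How it is judged:
By the outcome, as a careful person would: the job done as asked, in the order asked, and still so for the second after the job is handed in, with the robot touching nothing.
It also fails if it takes over 70 s, if anything falls off the work surface, if the arm or the gripper's body presses on something with over 40 N, if the wrist force passes 120 N, or if a joint passes its speed limit or range.

## Working session

There is one attempt and no reset: what is moved stays moved. The work goes in short steps, Python scripts to look and compute and a tool call to move; the robot and the scene stay as the last step left them, time stands still between calls to the robot, and variables do not carry over. Pictures are saved under pics/ and viewed, about 8 in all and at most 12, crops included, and the job is handed in when it is done.

Besides the shell and the picture viewer there is one more tool, called after "Call:" in YAML: its name, and indented under it one key for each argument. move_arm: Moves the arm, as the interface text tells. Scaled input: -1 to 1 covers 80 mm each way for a shift and 180 degrees each way for a turn. Its arguments: {"type":"object","properties":{"fingers":{"type":"array"},"xyz":{"type":"array"},"roll":{"type":"array"},"newtons":{"type":"number"}},"required":["fingers","xyz","roll"]}

```bash
ls; mkdir -p pics; cat > h.py <<'E'
import numpy as np, cv2, pickle
from plant import r, vision, nets
def cap(n, save=None):
    c=vision.capture(n)
    if save: cv2.imwrite('pics/'+save, c['color'][:,:,::-1])
    pickle.dump(c,open(f'/tmp/{n}.pkl','wb'))
    return c
def cloud(c):
    R=cv2.Rodrigues(np.array(c['rvec'],float))[0]; t=np.array(c['tvec'],float).ravel()
    v,u=np.mgrid[:400,:640]; z=c['range_z']
    P=np.stack([(u-c['cx'])/c['fx']*z,(v-c['cy'])/c['fy']*z,z],-1)
    W=(P-t)@R
    W[z==0]=np.nan
    return W
E
python3 - <<'E'
from h import *
s=r.get_state(); print(s, r.tcp_to_tips)
a=cap('scene'); 
ims=[]
for n in ['scene','top']:
    c=a if n=='scene' else cap(n)
    im=c['color'][:,:,::-1].copy(); W=cloud(c)
    for t in ['grip','basket','stand_a','hook_a','bowl','carton','cup','bar']:
        for d in nets.recognise(n,t)[:4]:
            x,y,w,h=map(int,d['bbox']); q=W[y:y+h,x:x+w].reshape(-1,3)
            print(n,t,round(d['confidence'],2),[x,y,w,h],np.round(np.nanmedian(q,0),3),np.round(np.nanmax(q[:,2]),3))
    ims.append(im)
cv2.imwrite('pics/scene1.png',ims[0]);cv2.imwrite('pics/top1.png',ims[1])
E
```

```text
pics
{'time_s': 0.0, 'joints': array([-5.13880472e+01,  2.05931500e+01,  6.33774407e-01, -2.06788042e-02,
       -7.01357501e+01, -1.65059918e+01]), 'qd': array([-0.04441301, -0.09407168,  0.06109138, -0.02726897,  0.06867406,
        0.02852619]), 'joint_torque': array([ 3.01761529e-04, -5.82709837e+01,  2.93050110e+01,  6.99681491e+00,
        6.75234071e-03, -1.76414642e-04]), 'tcp_pos': array([ 0.25380612, -0.62495094,  0.23360157]), 'eef_rot': array([ 1.79903271e+02, -8.39129302e-03, -1.57901075e+02]), 'contact_force': array([ 0.87818531,  0.16085345, -0.61163615]), 'moment': array([0.0040701 , 0.0007868 , 0.00463117]), 'gripper_width': 0.08772204276364436} 0.008
scene grip 0.71 [236, 209, 73, 88] [ 0.546 -0.207  0.091] 0.245
scene grip 0.68 [165, 213, 55, 48] [ 0.275 -0.298  0.004] 0.12
scene grip 0.66 [118, 259, 63, 62] [ 0.351 -0.467  0.003] 0.12
scene basket 0.77 [166, 208, 51, 54] [ 0.27  -0.295  0.004] 0.12
scene basket 0.64 [117, 263, 65, 58] [ 0.355 -0.47   0.003] 0.12
scene basket 0.61 [236, 205, 73, 92] [ 0.541 -0.202  0.087] 0.245
scene stand_a 0.98 [235, 202, 132, 14
[... 1204 characters left out ...]
0.678 -0.175  0.037] 0.232
top stand_a 0.87 [225, 111, 60, 70] [0.698 0.196 0.008] 0.247
top hook_a 0.97 [224, 116, 58, 45] [0.713 0.199 0.05 ] 0.247
top hook_a 0.62 [336, 129, 59, 60] [ 0.659 -0.181  0.038] 0.251
top bowl 0.89 [288, 158, 31, 31] [0.619 0.03  0.016] 0.069
top bowl 0.6 [335, 127, 58, 67] [ 0.656 -0.176  0.038] 0.251
top carton 0.7 [307, 108, 22, 29] [ 0.767 -0.019  0.162] 0.217
top carton 0.39 [345, 169, 57, 40] [ 0.554 -0.205  0.086] 0.251
top cup 0.81 [168, 204, 34, 26] [0.463 0.438 0.009] 0.096
top bar 0.94 [346, 166, 61, 46] [ 0.555 -0.218  0.083] 0.251
top bar 0.88 [425, 239, 44, 24] [ 0.355 -0.467  0.005] 0.67
top bar 0.59 [374, 262, 40, 21] [ 0.281 -0.285  0.005] 0.126
```

```bash
python3 - <<'E'
import pickle,cv2
a=pickle.load(open('/tmp/scene.pkl','rb'))['color'][130:340,100:480,::-1]
b=pickle.load(open('/tmp/top.pkl','rb'))['color'][100:300,160:480,::-1]
cv2.imwrite('pics/a.png',cv2.resize(a,None,fx=2.1,fy=2.1,interpolation=2))
cv2.imwrite('pics/b.png',cv2.resize(b,None,fx=2.5,fy=2.5,interpolation=2))
E
```

```text
(no output)
```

View pics/a.png

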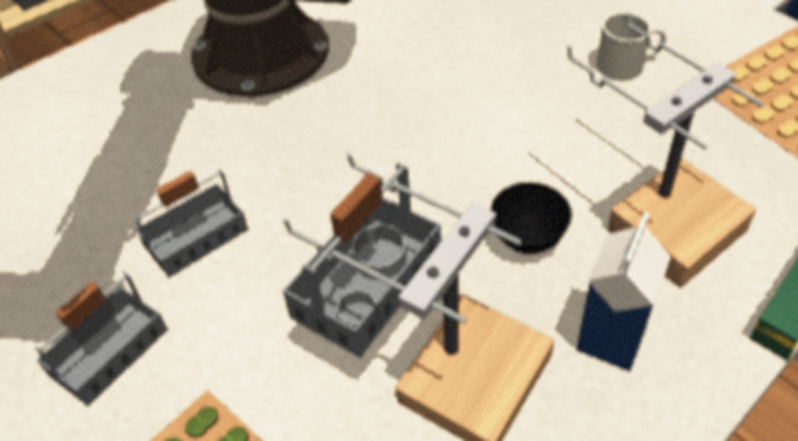

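View pics/b.png

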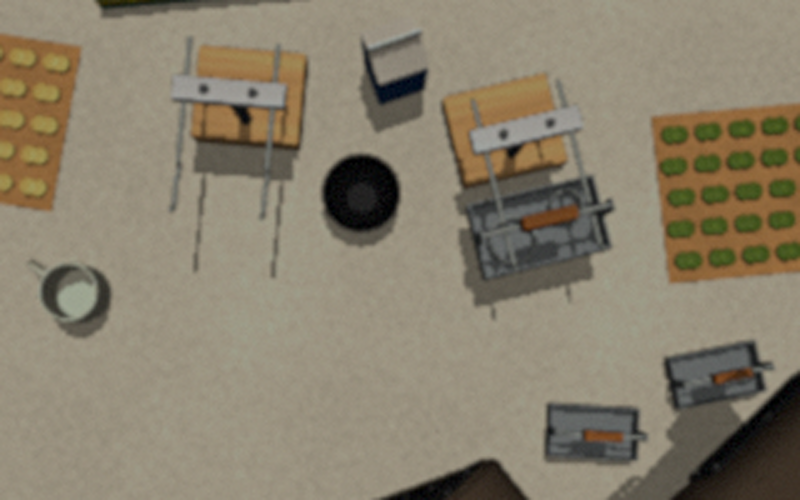

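The three baskets (scene px) are the hanging one at (272,253), and two small ones at (192,237) and (149,290) on the table. The hanging one is clearly the largest, holds the cutters and hangs on the right stand. The empty stand is on the left at scene (415,195), top (250,145).

```bash
python3 - <<'E'
from h import *
import pickle
s=r.get_state()
for n in ['scene','top']:
    c=pickle.load(open(f'/tmp/{n}.pkl','rb')); W=cloud(c); hsv=cv2.cvtColor(c['color'],cv2.COLOR_RGB2HSV).astype(int)
    z=W[...,2]; x=W[...,0]; y=W[...,1]
    hd=(z>.222)&(z<.25)&(x>.5)&(hsv[...,1]<40)&(hsv[...,2]>110)
    gp=(z>.215)&(z<.27)&(hsv[...,1]>90)&(hsv[...,0]<20)&(x>.45)
    for nm,m in [('headA',hd&(y<-.08)&(y>-.3)&(x>.6)),('headB',hd&(y>.1)&(y<.33)&(x>.6)),('grip',gp&(y<-.1)&(y>-.35))]:
        m=cv2.morphologyEx(m.astype(np.uint8),cv2.MORPH_OPEN,np.ones((2,2))).astype(bool) if nm!='grip' else m
        p=W[m]
        if len(p)<8: print(n,nm,len(p)); continue
        rc=cv2.minAreaRect((p[:,:2]*1000).astype(np.float32))
        e=np.linalg.eigh(np.cov(p[:,:2].T))[1][:,1]
        print(n,nm,len(p),np.round(p.mean(0),3),'rect',np.round(rc[0],1),np.round(rc[1],1),round(rc[2],1),'long axis deg',round(np.degrees(np.arctan2(e[1],e[0])),1),'z90',np.percentile(p[:,2],[10,50,90]).round(3))
E
```

```text
scene headA 42 [ 0.661 -0.17   0.224] rect [ 665.1 -173. ] [ 21.4 103.6] 18.6 long axis deg 107.8 z90 [0.221 0.224 0.227]
scene headB 659 [nan nan nan] rect [592.9 284.5] [105.5 467.2] 34.0 long axis deg nan z90 [nan nan nan]
scene grip 353 [ 0.558 -0.219  0.234] rect [ 554.6 -216.1] [18.1 66.7] 12.3 long axis deg 102.5 z90 [0.219 0.239 0.243]
top headA 114 [nan nan nan] rect [ 659.7 -176.9] [ 23.8 121.2] 14.9 long axis deg nan z90 [nan nan nan]
top headB 479 [nan nan nan] rect [738.1 224.4] [192.9 151.3] 28.0 long axis deg nan z90 [nan nan nan]
top grip 135 [ 0.557 -0.205  0.241] rect [ 615.7 -174.8] [159.8 100. ] 15.7 long axis deg -137.3 z90 [0.234 0.243 0.247]
```

```bash
cat >> h.py <<'E'
from scipy.spatial.transform import Rotation as Ro
def togo(x,y,z,yaw,s=None):
    s=s or r.get_state(); R=Ro.from_euler('xyz',s['eef_rot'],degrees=True).as_matrix()
    d=R.T@(np.array([x,y,z])-s['tcp_pos']); dy=(yaw-s['eef_rot'][2]+180)%360-180
    print('t',round(s['time_s'],2),'pos',np.round(s['tcp_pos'],4),'rpy',np.round(s['eef_rot'],2),'F',np.round(s['contact_force'],2),'w',round(s['gripper_width'],4))
    print('shift/80mm',np.round(d/.08,3),'roll',round(-dy/180,4))
E
python3 -c "
from h import *
togo(.55,-.21,.36,-75)"
```

```text
t 0.9 pos [ 0.254  -0.6254  0.2346] rpy [-180.      0.   -157.89] F [-0.02 -0.23  0.71] w 0.0877
shift/80mm [-5.382  3.418 -1.568] roll -0.4605
```

Call:
move_arm:
  fingers: [1,1,1]
  xyz:
    - [-0.45,0.3,-0.8]
    - [-0.9,0.57,-0.9]
    - [-0.9,0.57,-0.9]
  roll: [0,0,0]

```text
time_s: 1.2
tcp_pos: [0.3055, -0.555, 0.3104]
eef_rot: [-179.7, 0.1, -157.8]
contact_force: [0.1, -0.3, 0.4]
gripper_width: 0.0873
```

Call:
move_arm:
  fingers: [1,1,1]
  xyz:
    - [-0.45,0.3,-0.3]
    - [-0.9,0.57,-0.67]
    - [-0.9,0.57,-0.67]
  roll: [0,0,0]

```text
time_s: 1.5
tcp_pos: [0.3573, -0.4839, 0.3683]
eef_rot: [-179.4, 0.3, -157.6]
contact_force: [0.5, 0.0, 0.8]
gripper_width: 0.0878
```

Call:
move_arm:
  fingers: [1,1,1]
  xyz:
    - [-0.45,0.3,0]
    - [-0.9,0.57,0]
    - [-0.9,0.57,0]
  roll: [0,0,0]

```text
time_s: 1.8
tcp_pos: [0.4086, -0.4115, 0.3679]
eef_rot: [-179.4, 0.3, -157.4]
contact_force: [-0.1, -0.1, 0.3]
gripper_width: 0.0876
```

Call:
move_arm:
  fingers: [1,1,1,1,1]
  xyz:
    - [-0.45,0.3,0]
    - [-0.9,0.57,0]
    - [-0.9,0.57,0]
    - [-0.9,0.57,0]
    - [-0.9,0.57,0]
  roll: [-0.04,-0.08,-0.12,-0.17,-0.22]

```text
time_s: 2.3
tcp_pos: [0.4575, -0.3417, 0.3672]
eef_rot: [-179.4, -0.1, -118.2]
contact_force: [-0.7, -0.7, 0.4]
gripper_width: 0.0876
```

Call:
move_arm:
  fingers: [1,1,1]
  xyz:
    - [-0.5,-0.1,0]
    - [-1,-0.13,0]
    - [-1,-0.13,0]
  roll: [0,0,0]

```text
time_s: 2.6
tcp_pos: [0.5061, -0.2739, 0.3659]
eef_rot: [-179.5, -0.1, -118.1]
contact_force: [-0.1, -0.9, 0.6]
gripper_width: 0.0878
```

Call:
move_arm:
  fingers: [1,1,1,1,1]
  xyz:
    - [-0.5,-0.1,0]
    - [-0.9,-0.12,0]
    - [-0.98,-0.12,0]
    - [-0.98,-0.12,0]
    - [-0.98,-0.12,0]
  roll: [-0.04,-0.09,-0.14,-0.19,-0.24]

```text
time_s: 3.1
tcp_pos: [0.5514, -0.2094, 0.3651]
eef_rot: [-179.7, -0.4, -76.1]
contact_force: [-0.5, -0.2, -0.1]
gripper_width: 0.0878
```

Call:
move_arm:
  fingers: [1,1]
  xyz:
    - [0,0,0]
    - [0,0,0]
  roll: [0,0]

```text
time_s: 3.3
tcp_pos: [0.5511, -0.2099, 0.3646]
eef_rot: [-179.8, -0.4, -76.4]
contact_force: [-0.2, -0.5, -0.1]
gripper_width: 0.0875
```

```bash
python3 - <<'E'
from h import *
togo(.55,-.21,.36,-75)
c=cap('wrist','w1.png'); W=cloud(c)
for t in ['grip','hook_a','basket']:
    for d in nets.recognise('wrist',t)[:2]: print(t,d)
R=cv2.Rodrigues(np.array(c['rvec'],float))[0]; print('cam',np.round(-R.T@np.array(c['tvec'],float).ravel(),3), c['fx'])
hsv=cv2.cvtColor(c['color'],cv2.COLOR_RGB2HSV).astype(int); z=W[...,2]
gp=(z>.246)&(z<.266)&(W[...,0]>.45)&(hsv[...,1]>80)
hd=(z>.228)&(z<.242)&(hsv[...,1]<60)&(W[...,0]>.6)
for nm,m in [('grip',gp),('head',hd)]:
    m=cv2.morphologyEx(m.astype(np.uint8),cv2.MORPH_OPEN,np.ones((7,7))).astype(bool)
    p=W[m]
    if len(p)<20: print(nm,len(p)); continue
    rc=cv2.minAreaRect((p[:,:2]*1000).astype(np.float32)); print(nm,len(p),p.mean(0).round(4),rc,np.percentile(p[:,2],[5,50,95]).round(4))
E
```

```text
t 3.3 pos [ 0.5511 -0.2099  0.3646] rpy [-179.79   -0.41  -76.4 ] F [-0.16 -0.53 -0.06] w 0.0875
shift/80mm [-0.002  0.014  0.058] roll -0.0078
grip {'bbox': [476.9, 0.0, 81.4, 44.9], 'confidence': 0.86}
grip {'bbox': [272.6, 76.8, 100.6, 181.1], 'confidence': 0.73}
hook_a {'bbox': [124.4, 97.2, 262.8, 147.6], 'confidence': 0.94}
hook_a {'bbox': [186.8, 321.1, 17.7, 11.4], 'confidence': 0.44}
basket {'bbox': [270.7, 77.7, 97.8, 179.9], 'confidence': 0.82}
basket {'bbox': [477.7, 0.0, 81.6, 45.4], 'confidence': 0.67}
cam [ 0.567 -0.276  0.515] 354.7830541346549
grip 0
head 0
```

View pics/w1.png

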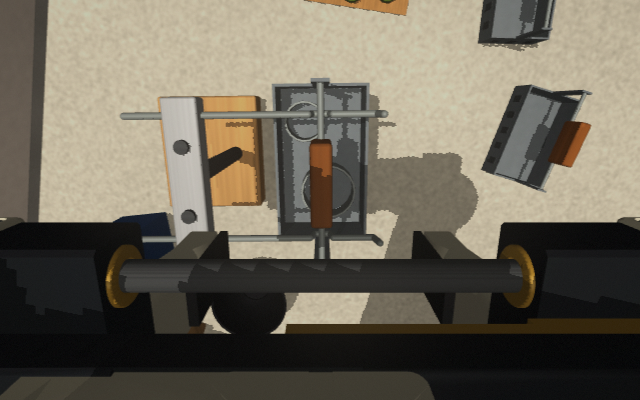

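The wrist view shows the grip block at (321,185) spanning rows 140–230, the head of stand A at (190,170), and cutters inside the basket at (301,122) and (327,187).

```bash
python3 - <<'E'
from h import *
import pickle
c=pickle.load(open('/tmp/wrist.pkl','rb')); W=cloud(c)
for u,v in [(321,150),(321,185),(321,225),(190,170),(175,110),(180,230),(300,250),(321,95),(385,114)]: print(u,v,c['range_z'][v,u],W[v,u].round(4))
hsv=cv2.cvtColor(c['color'],cv2.COLOR_RGB2HSV).astype(int); z=np.nan_to_num(W[...,2])
v,u=np.mgrid[:400,:640]
gp=(z>.242)&(hsv[...,1]>80)&(u>290)&(u<350)&(v>130)&(v<240)
hd=(z>.222)&(z<.245)&(hsv[...,1]<60)&(u>150)&(u<215)&(v>92)&(v<225)
for nm,m in [('grip',gp),('head',hd)]:
    p=W[cv2.morphologyEx(m.astype(np.uint8),cv2.MORPH_OPEN,np.ones((9,9))).astype(bool)]
    if len(p)<20: print(nm,len(p)); continue
    print(nm,len(p),p.mean(0).round(4),cv2.minAreaRect((p[:,:2]*1000).astype(np.float32)),np.percentile(p[:,2],[5,50,95]).round(4))
E
```

```text
321 150 0.27346146 [ 0.5586 -0.2424  0.2411]
321 185 0.28038085 [ 0.5521 -0.2155  0.2411]
321 225 0.28801158 [ 0.5443 -0.1833  0.2417]
190 170 0.29858664 [ 0.6612 -0.1977  0.2205]
175 110 0.28564018 [ 0.6798 -0.2437  0.2212]
180 230 0.31229785 [ 0.662  -0.1423  0.2201]
300 250 0.5544789 [ 0.5466 -0.0534 -0.0009]
321 95 0.29549924 [ 0.5683 -0.2829  0.2077]
385 114 0.28040445 [ 0.5157 -0.2802  0.227 ]
grip 0
head 277 [ 0.6636 -0.1891  0.2242] ((662.9757080078125, -186.56558227539062), (9.790709495544434, 70.08406066894531), 14.124337196350098) [0.2228 0.2243 0.2252]
```

```bash
cat >> h.py <<'E'
def onplane(c,u,v,z):
    R=cv2.Rodrigues(np.array(c['rvec'],float))[0]; t=np.array(c['tvec'],float).ravel(); C=-R.T@t
    d=R.T@np.array([(u-c['cx'])/c['fx'],(v-c['cy'])/c['fy'],1.]); return C+d*(z-C[2])/d[2]
E
python3 - <<'E'
from h import *
import pickle
togo(.5518,-.215,.216,-76.1)
for n in ['scene','top']:
    c=pickle.load(open(f'/tmp/{n}.pkl','rb')); W=cloud(c); hsv=cv2.cvtColor(c['color'],cv2.COLOR_RGB2HSV).astype(int)
    W=np.nan_to_num(W); z=W[...,2]; x=W[...,0]; y=W[...,1]
    hd=(z>.205)&(z<.25)&(hsv[...,1]<60)&(hsv[...,2]>110)&(x<.8)
    for nm,m in [('headA',hd&(y<-.08)&(y>-.27)&(x>.64)),('headB',hd&(y>.1)&(y<.33)&(x>.66))]:
        p=W[cv2.morphologyEx(m.astype(np.uint8),cv2.MORPH_OPEN,np.ones((3,3))).astype(bool)]
        if len(p)<10: print(n,nm,len(p)); continue
        print(n,nm,len(p),p.mean(0).round(4),cv2.minAreaRect((p[:,:2]*1000).astype(np.float32)),np.percentile(p[:,2],[10,50,90]).round(4))
c=pickle.load(open('/tmp/top.pkl','rb'))
for nm,l in [('B tips',[(174,210),(263,217)]),('B front edge',[(174,98),(285,106)]),('A front edge',[(476,150),(580,128)]),('A tips',[(515,260),(600,195)]),('grip',[(524,222),(578,213)])]:
    for a,b in l: print(nm,onplane(c,160+a/2.5,100+b/2.5,.222).round(4))
E
```

```text
t 3.5 pos [ 0.5513 -0.2096  0.3651] rpy [-179.75   -0.43  -76.28] F [ 0.35 -0.45 -0.63] w 0.0878
shift/80mm [0.053 0.018 1.864] roll -0.001
scene headA 829 [ 0.6683 -0.1933  0.2204] ((663.912841796875, -188.081787109375), (45.14659118652344, 139.7782440185547), 16.348665237426758) [0.2168 0.221  0.2228]
scene headB 516 [0.7072 0.1761 0.2333] ((704.41064453125, 180.09115600585938), (140.13624572753906, 45.29380798339844), 87.10552978515625) [0.2286 0.2342 0.2361]
top headA 397 [ 0.6639 -0.1845  0.2223] ((663.093994140625, -181.71278381347656), (33.031089782714844, 138.85316467285156), 15.946382522583008) [0.2182 0.2224 0.2264]
top headB 401 [0.7032 0.1849 0.2361] ((704.4061279296875, 186.58493041992188), (140.26646423339844, 30.60135841369629), 86.09012603759766) [0.2322 0.236  0.2404]
B tips [0.5562 0.2498 0.222 ]
B tips [0.5487 0.1402 0.222 ]
B front edge [0.6958 0.253  0.222 ]
B front edge [0.6873 0.1154 0.222 ]
A front edge [ 0.6347 -0.1218  0.222 ]
A front edge [ 0.6637 -0.2508  0.222 ]
A tips [ 0.4986 -0.1704  0.222 ]
A tips [ 0.5802 -0.2754  0.222 ]
grip [ 0.5457 -0.1814  0.222 ]
grip [ 0.5576 -0.2481  0.222 ]
```

Call:
move_arm:
  fingers: [1,1,1,1]
  xyz:
    - [0.03,0.01,0.3]
    - [0.05,0.02,0.6]
    - [0.05,0.02,0.95]
    - [0.05,0.02,0.95]
  roll: [0,0,0,0]

```text
time_s: 3.9
tcp_pos: [0.5492, -0.214, 0.2853]
eef_rot: [179.9, -0.3, -76.4]
contact_force: [-0.6, 0.5, -0.0]
gripper_width: 0.0875
```

Call:
move_arm:
  fingers: [1,1,1,1,1]
  xyz:
    - [0,0,0.3]
    - [0,0,0.6]
    - [0,0,0.8]
    - [0,0,0.91]
    - [0,0,0.91]
  roll: [0,0,0,0,0]

```text
time_s: 4.4
tcp_pos: [0.5492, -0.2144, 0.2125]
eef_rot: [179.9, -0.2, -76.4]
contact_force: [0.4, -0.3, 0.9]
gripper_width: 0.0875
```

```bash
python3 - <<'E'
from h import *
c=cap('wrist','w2.png'); togo(.5518,-.215,.216,-76.1)
E
```

```text
t 4.45 pos [ 0.5496 -0.2145  0.2134] rpy [179.94  -0.29 -76.39] F [ 0.12 -0.83 -0.02] w 0.0876
shift/80mm [ 0.013 -0.025 -0.032] roll -0.0016
```

View pics/w2.png

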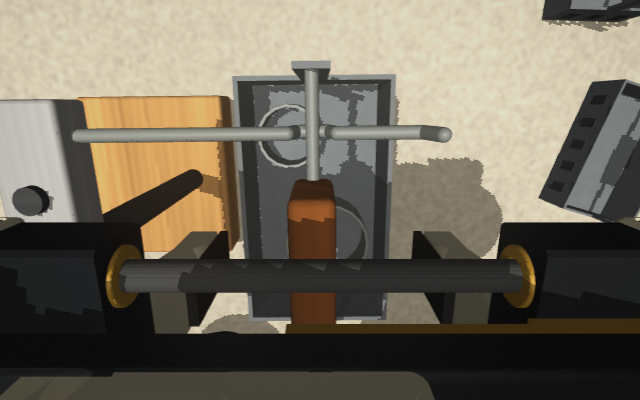

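The view shows the block at col 312, 9 px left of the middle of the fingers (321), so about 3 mm towards the head. I'll correct that and close.

Call:
move_arm:
  fingers: [1,1,0.6,0.45,0.35]
  xyz:
    - [0.01,-0.04,-0.02]
    - [0.01,-0.04,-0.02]
    - [0.01,-0.04,-0.02]
    - [0.01,-0.04,-0.02]
    - [0.01,-0.04,-0.02]
  roll: [0,0,0,0,0]
  newtons: 10

```text
time_s: 4.95
tcp_pos: [0.5528, -0.2145, 0.2152]
eef_rot: [179.9, -0.3, -76.4]
contact_force: [0.4, -0.4, -0.1]
gripper_width: 0.0694
```

Call:
move_arm:
  fingers: [0.3,0.25,0.2,0.1,0]
  xyz:
    - [0,0,0]
    - [0,0,0]
    - [0,0,0]
    - [0,0,0]
    - [0,0,0]
  roll: [0,0,0,0,0]
  newtons: 10

```text
time_s: 5.45
tcp_pos: [0.5528, -0.2145, 0.2151]
eef_rot: [179.9, -0.3, -76.4]
contact_force: [-0.6, -0.2, -0.1]
gripper_width: 0.0291
```

Call:
move_arm:
  fingers: [0,0,0,0,0]
  xyz:
    - [0,0,0]
    - [0,0,0]
    - [0,0,0]
    - [0,0,0]
    - [0,0,0]
  roll: [0,0,0,0,0]
  newtons: 40

```text
time_s: 5.95
tcp_pos: [0.5527, -0.2145, 0.2151]
eef_rot: [179.9, -0.3, -76.4]
contact_force: [-1.3, -0.7, 0.7]
gripper_width: 0.0179
```

Call:
move_arm:
  fingers: [0,0,0,0,0]
  xyz:
    - [0,0,-0.03]
    - [0,0,-0.07]
    - [0,0,-0.12]
    - [0,0,-0.18]
    - [0,0,-0.24]
  roll: [0,0,0,0,0]
  newtons: 40

```text
time_s: 6.45
tcp_pos: [0.5527, -0.2144, 0.2347]
eef_rot: [179.9, -0.3, -76.4]
contact_force: [-0.4, 0.6, -2.9]
gripper_width: 0.0177
```

Call:
move_arm:
  fingers: [0,0,0,0,0]
  xyz:
    - [0,0,-0.06]
    - [0,0,-0.12]
    - [0,0,-0.18]
    - [0,0,-0.23]
    - [0,0,-0.24]
  roll: [0,0,0,0,0]

```text
time_s: 6.95
tcp_pos: [0.553, -0.2144, 0.2546]
eef_rot: [180.0, -0.3, -76.4]
contact_force: [0.3, -0.0, -3.8]
gripper_width: 0.0178
```

```bash
python3 - <<'E'
from h import *
c=cap('scene'); togo(.5528,-.2145,.253,-76.1)
c2=cap('wrist')
a=cv2.resize(c['color'][170:340,210:380,::-1],None,fx=2.35,fy=2.35,interpolation=2)
b=c2['color'][:,120:520,::-1]
cv2.imwrite('pics/ab.png',np.hstack([a[:399],b[:399]]))
print(a.shape)
E
```

```text
t 7.0 pos [ 0.5529 -0.2143  0.2544] rpy [179.97  -0.29 -76.39] F [-0.51 -0.64 -3.6 ] w 0.0179
shift/80mm [0.001 0.002 0.017] roll -0.0016
(400, 400, 3)
```

View pics/ab.png

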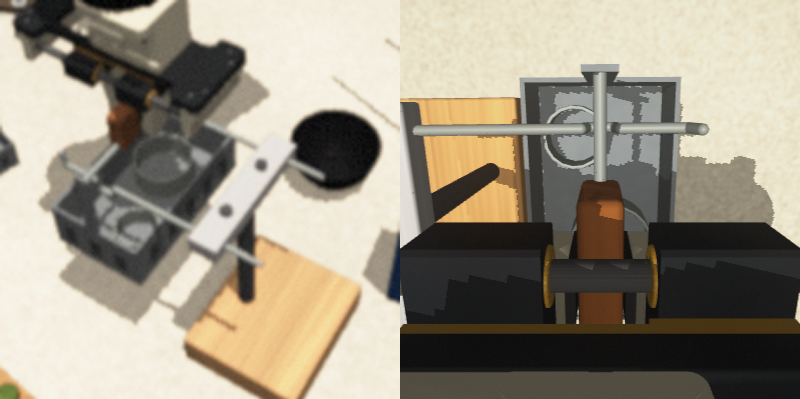

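Lift is clean: the bar is above the dips, and both cutters are in the basket. Next I slide straight out along tool +y, about 120 mm.

Call:
move_arm:
  fingers: [0,0,0,0,0]
  xyz:
    - [0,0.06,0]
    - [0,0.2,0]
    - [0,0.38,0]
    - [0,0.56,0]
    - [0,0.74,0]
  roll: [0,0,0,0,0]

```text
time_s: 7.55
tcp_pos: [0.4935, -0.2286, 0.2542]
eef_rot: [179.9, -0.3, -76.4]
contact_force: [-0.6, 0.1, -5.2]
gripper_width: 0.0175
```

Call:
move_arm:
  fingers: [0,0,0,0,0]
  xyz:
    - [0,0.18,0]
    - [0,0.36,0]
    - [0,0.54,0]
    - [0,0.7,0]
    - [0,0.78,0]
  roll: [0,0,0,0,0]

```text
time_s: 8.05
tcp_pos: [0.4315, -0.2435, 0.2545]
eef_rot: [180.0, -0.3, -76.4]
contact_force: [0.1, -0.8, -4.2]
gripper_width: 0.0176
```

```bash
python3 - <<'E'
from h import *
togo(.484,.1975,.267,-93.5)
E
```

```text
t 8.05 pos [ 0.4315 -0.2435  0.2545] rpy [179.96  -0.29 -76.43] F [ 0.13 -0.8  -4.2 ] w 0.0176
shift/80mm [-5.204 -1.931 -0.184] roll 0.0948
```

Call:
move_arm:
  fingers: [0,0,0,0,0]
  xyz:
    - [-0.05,-0.02,-0.02]
    - [-0.17,-0.06,-0.05]
    - [-0.35,-0.13,-0.1]
    - [-0.58,-0.21,-0.15]
    - [-0.8,-0.3,-0.18]
  roll: [0,0,0,0,0]

```text
time_s: 8.55
tcp_pos: [0.4406, -0.1742, 0.2689]
eef_rot: [180.0, -0.3, -76.4]
contact_force: [-0.1, 0.6, -4.9]
gripper_width: 0.0177
```

Call:
move_arm:
  fingers: [0,0,0,0]
  xyz:
    - [-0.24,-0.09,0]
    - [-0.48,-0.18,0]
    - [-0.72,-0.27,0]
    - [-0.96,-0.36,0]
  roll: [0,0,0,0]

```text
time_s: 8.95
tcp_pos: [0.4511, -0.091, 0.2688]
eef_rot: [-180.0, -0.3, -76.4]
contact_force: [0.2, 0.5, -4.5]
gripper_width: 0.0178
```

Call:
move_arm:
  fingers: [0,0,0,0]
  xyz:
    - [-0.24,-0.09,0]
    - [-0.48,-0.18,0]
    - [-0.72,-0.27,0]
    - [-0.96,-0.36,0]
  roll: [0,0,0,0]

```text
time_s: 9.35
tcp_pos: [0.4614, -0.0076, 0.2686]
eef_rot: [-180.0, -0.3, -76.3]
contact_force: [0.2, 0.2, -4.8]
gripper_width: 0.0182
```

Call:
move_arm:
  fingers: [0,0,0,0]
  xyz:
    - [-0.24,-0.09,0]
    - [-0.48,-0.18,0]
    - [-0.72,-0.27,0]
    - [-0.96,-0.36,0]
  roll: [0,0,0,0]

```text
time_s: 9.75
tcp_pos: [0.4714, 0.076, 0.2684]
eef_rot: [-179.9, -0.3, -76.3]
contact_force: [-0.4, -0.7, -4.1]
gripper_width: 0.0179
```

Call:
move_arm:
  fingers: [0,0,0,0,0]
  xyz:
    - [-0.22,-0.08,0]
    - [-0.42,-0.16,0]
    - [-0.58,-0.22,0]
    - [-0.7,-0.26,0]
    - [-0.75,-0.28,0]
  roll: [0.01,0.03,0.05,0.07,0.085]

```text
time_s: 10.25
tcp_pos: [0.479, 0.1417, 0.2681]
eef_rot: [-179.9, -0.2, -91.6]
contact_force: [0.1, -0.9, -4.9]
gripper_width: 0.0181
```

```bash
python3 - <<'E'
from h import *
togo(.484,.1975,.267,-93.5)
E
```

```text
t 10.25 pos [0.479  0.1417 0.2681] rpy [-179.86   -0.23  -91.64] F [ 0.09 -0.9  -4.93] w 0.0181
shift/80mm [-0.699 -0.042  0.012] roll 0.0104
```

Call:
move_arm:
  fingers: [0,0,0,0,0]
  xyz:
    - [-0.12,-0.01,0]
    - [-0.3,-0.02,0.01]
    - [-0.5,-0.03,0.01]
    - [-0.65,-0.04,0.01]
    - [-0.7,-0.04,0.01]
  roll: [0.003,0.005,0.008,0.01,0.01]

```text
time_s: 10.75
tcp_pos: [0.484, 0.1994, 0.2669]
eef_rot: [-179.9, -0.2, -93.3]
contact_force: [0.3, -1.5, -4.3]
gripper_width: 0.0178
```

Call:
move_arm:
  fingers: [0,0]
  xyz:
    - [0,0,0]
    - [0,0,0]
  roll: [0,0]

```text
time_s: 10.95
tcp_pos: [0.4839, 0.1994, 0.2668]
eef_rot: [-179.9, -0.2, -93.3]
contact_force: [0.2, 0.2, -4.7]
gripper_width: 0.0177
```

```bash
python3 - <<'E'
from h import *
togo(.484,.1975,.267,-93.5)
c=cap('wrist','w3.png')
s=cap('scene')
E
```

```text
t 10.95 pos [0.4839 0.1994 0.2668] rpy [-179.87   -0.24  -93.31] F [ 0.22  0.17 -4.74] w 0.0177
shift/80mm [ 0.023 -0.003 -0.003] roll 0.001
```

View pics/w3.png

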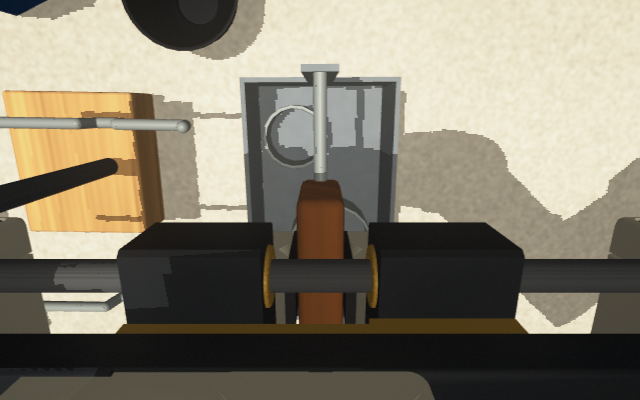

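The wrist view shows hook B's right prong at row 124: tip at (183,126), dip around cols 80–113. The other prong's tip is near (122,295). The big cutter is visible at (292,135). I can read the dip from the depth profile.

```bash
python3 - <<'E'
from h import *
import pickle
c=pickle.load(open('/tmp/wrist.pkl','rb')); W=np.nan_to_num(cloud(c)); z=W[...,2]
v,u=np.mgrid[:400,:640]
hook=np.array([.6894,.185]); a=np.radians(-3.5); ex=np.array([np.cos(a),np.sin(a)]); ey=np.array([-np.sin(a),np.cos(a)])
for v0,v1,u1 in [(110,140,200),(285,318,135)]:
  print('prong')
  for uu in range(0,u1,6):
    col=[(W[k,uu]) for k in range(v0,v1) if z[k,uu]>.19]
    if col:
        p=np.array(col); p=p[np.argsort(p[:,2])[-max(1,len(p)//2):]].mean(0)
        d=p[:2]-hook; print(uu,len(col),p.round(4),'hook x,y mm',round(d@ex*1000,1),round(d@ey*1000,1))
c=pickle.load(open('/tmp/scene.pkl','rb')); W=np.nan_to_num(cloud(c))
E
```

```text
prong
0 11 [0.6481 0.1315 0.2271] hook x,y mm -37.9 -55.9
6 11 [0.6452 0.1315 0.2267] hook x,y mm -40.8 -56.1
12 11 [0.6415 0.1308 0.2271] hook x,y mm -44.5 -57.0
18 11 [0.639  0.1323 0.2268] hook x,y mm -47.1 -55.6
24 12 [0.6355 0.1323 0.2272] hook x,y mm -50.6 -55.9
30 12 [0.6325 0.1323 0.2269] hook x,y mm -53.5 -56.1
36 12 [0.6286 0.132  0.2277] hook x,y mm -57.4 -56.6
42 12 [0.6265 0.1325 0.2265] hook x,y mm -59.6 -56.2
48 12 [0.623  0.1338 0.2274] hook x,y mm -63.2 -55.1
54 11 [0.62   0.1333 0.2269] hook x,y mm -66.2 -55.8
60 11 [0.6168 0.1335 0.2269] hook x,y mm -69.3 -55.8
66 11 [0.6138 0.134  0.2269] hook x,y mm -72.4 -55.5
72 11 [0.6103 0.1335 0.2271] hook x,y mm -75.8 -56.3
78 11 [0.6076 0.1342 0.2266] hook x,y mm -78.6 -55.7
84 11 [0.6069 0.135  0.2232] hook x,y mm -79.3 -54.9
90 12 [0.6058 0.1353 0.2199] hook x,y mm -80.4 -54.7
96 11 [0.6045 0.1348 0.2163] hook x,y mm -81.6 -55.3
102 11 [0.6016 0.135  0.2157] hook x,y mm -84.6 -55.3
108 11 [0.5981 0.1349 0.2159] hook x,y mm -88.1 -55.6
114 11 [0.5884 0.136  0.2274] hook x,y mm -97.8 -55.1
120 12 [0.5858 0.1366 0.2266] hoo
[... 1178 characters left out ...]
0.5544 0.1781 0.3287] hook x,y mm -134.3 -15.1
66 18 [0.5525 0.1779 0.3289] hook x,y mm -136.2 -15.5
72 19 [0.5509 0.1781 0.329 ] hook x,y mm -137.9 -15.4
78 19 [0.5494 0.1782 0.3287] hook x,y mm -139.3 -15.4
84 19 [0.5477 0.1784 0.3288] hook x,y mm -141.0 -15.3
90 19 [0.5459 0.1782 0.329 ] hook x,y mm -142.8 -15.5
96 18 [0.5444 0.1784 0.3287] hook x,y mm -144.3 -15.4
102 18 [0.5427 0.1785 0.3289] hook x,y mm -146.0 -15.4
108 19 [0.5411 0.1787 0.3288] hook x,y mm -147.7 -15.4
114 19 [0.5396 0.1786 0.3284] hook x,y mm -149.1 -15.5
120 17 [0.5396 0.1801 0.326 ] hook x,y mm -149.2 -14.0
126 33 [0.5238 0.1702 0.3485] hook x,y mm -164.4 -24.9
132 33 [0.5225 0.1697 0.3484] hook x,y mm -165.7 -25.4
```

```bash
python3 - <<'E'
from h import *
import pickle
c=pickle.load(open('/tmp/wrist.pkl','rb')); W=np.nan_to_num(cloud(c)); z=W[...,2]
P=[]
for k in range(85,175,10):
    row=[W[k,u] for u in range(305,337) if z[k,u]>.235]
    p=np.array(row).mean(0); P.append(p); print(k,len(row),p.round(4))
P=np.array(P); f=np.polyfit(P[:,1],P[:,0],1); t=r.get_state()['tcp_pos']
print('bar yaw',-np.degrees(np.arctan(f[0])),'x of bar at tcp y',np.polyval(f,t[1]),t)
# wire fit
L=[]
for uu in list(range(0,78,3))+list(range(117,174,3)):
    col=np.array([W[k,uu] for k in range(110,140) if z[k,uu]>.222]); L.append(col.mean(0))
L=np.array(L); g=np.polyfit(L[:,0],L[:,1],1); print('wire yaw',np.degrees(np.arctan(g[0])), np.std(L[:,1]-np.polyval(g,L[:,0])))
c=pickle.load(open('/tmp/scene.pkl','rb'))
E
```

```text
85 14 [0.4796 0.124  0.2589]
95 13 [0.4796 0.1281 0.2592]
105 13 [0.4799 0.1322 0.2593]
115 13 [0.4801 0.1364 0.2591]
125 13 [0.4804 0.1406 0.2588]
135 13 [0.4806 0.1449 0.2594]
145 12 [0.481  0.1493 0.2589]
155 13 [0.4812 0.1538 0.259 ]
165 13 [0.4814 0.1582 0.2591]
bar yaw -3.234923508361658 x of bar at tcp y 0.48372247291536147 [0.48389738 0.19895993 0.26697784]
wire yaw -4.2336105739959295 9.470396553613883e-05
```

Bar is level (z spread < 1 mm). Hook B's wires lie at yaw −4.2°, the dip is about 88 mm out, and the bar needs 1° more turn. I'll advance at this height, about 32 mm above the hook.

Call:
move_arm:
  fingers: [0,0,0,0,0]
  xyz:
    - [0,0,0]
    - [0,-0.1,0]
    - [0,-0.26,0]
    - [0,-0.44,0]
    - [0,-0.6,0]
  roll: [0.0055,0.0055,0.0055,0.0055,0.0055]

```text
time_s: 11.55
tcp_pos: [0.5335, 0.196, 0.2669]
eef_rot: [-179.9, -0.2, -94.4]
contact_force: [0.6, -0.4, -5.2]
gripper_width: 0.0176
```

```bash
python3 - <<'E'
from h import *
togo(.6015,.1898,.267,-94.3)
E
```

```text
t 11.55 pos [0.5335 0.196  0.2669] rpy [-179.85   -0.24  -94.36] F [ 0.55 -0.35 -5.22] w 0.0176
shift/80mm [ 0.012 -0.853  0.   ] roll -0.0004
```

Call:
move_arm:
  fingers: [0,0,0,0,0]
  xyz:
    - [0,-0.16,0]
    - [0.01,-0.36,0]
    - [0.01,-0.56,0]
    - [0.01,-0.75,0]
    - [0.01,-0.85,0]
  roll: [0,0,0,0,0]

```text
time_s: 12.05
tcp_pos: [0.6031, 0.1896, 0.2662]
eef_rot: [-179.9, -0.3, -94.4]
contact_force: [-0.0, -0.2, -4.4]
gripper_width: 0.0175
```

Call:
move_arm:
  fingers: [0,0,0]
  xyz:
    - [0,0,0]
    - [0,0,0]
    - [0,0,0]
  roll: [0,0,0]

```text
time_s: 12.35
tcp_pos: [0.6026, 0.1895, 0.2662]
eef_rot: [-179.9, -0.3, -94.4]
contact_force: [0.1, -0.4, -4.3]
gripper_width: 0.0179
```

```bash
python3 - <<'E'
from h import *
togo(.6015,.1898,.267,-94.3)
c=cap('wrist'); W=np.nan_to_num(cloud(c)); z=W[...,2]
cv2.imwrite('pics/w4.png',cv2.resize(c['color'][50:250,220:460,::-1],None,fx=3,fy=3)) 
# wire profile: find row of wire left & right of bar
for k in range(80,180,10):
    row=np.array([W[k,u] for u in range(300,345) if z[k,u]>.246]); 
    if len(row): print('bar',k,len(row),row.mean(0).round(4))
for uu in range(240,440,4):
    col=np.array([W[k,uu] for k in range(100,160) if .2<z[k,uu]<.245])
    if len(col)>3: print(uu,len(col),col[np.argsort(col[:,2])[-max(1,len(col)//2):]].mean(0).round(4))
E
```

```text
t 12.35 pos [0.6026 0.1895 0.2662] rpy [-179.91   -0.29  -94.41] F [ 0.1  -0.45 -4.31] w 0.0179
shift/80mm [-0.002  0.014 -0.011] roll -0.0006
bar 80 14 [0.5968 0.1122 0.2582]
bar 90 13 [0.5969 0.1163 0.2584]
bar 100 13 [0.5972 0.1204 0.2584]
bar 110 13 [0.5975 0.1245 0.2584]
bar 120 13 [0.5979 0.1288 0.2583]
bar 130 13 [0.5982 0.1331 0.258 ]
bar 140 13 [0.5985 0.1374 0.2586]
bar 150 13 [0.5989 0.1418 0.2584]
bar 160 13 [0.5992 0.1462 0.2583]
bar 170 13 [0.5996 0.1508 0.2583]
240 12 [0.6403 0.1319 0.2269]
244 12 [0.6381 0.1315 0.2273]
248 12 [0.6361 0.1316 0.2269]
252 12 [0.6341 0.1328 0.227 ]
256 12 [0.6319 0.1328 0.227 ]
260 12 [0.6298 0.132  0.2267]
264 12 [0.6278 0.1338 0.227 ]
268 12 [0.6257 0.1331 0.2269]
272 12 [0.6236 0.1335 0.2269]
276 12 [0.6215 0.1334 0.2268]
280 12 [0.6193 0.1327 0.227 ]
284 12 [0.6173 0.1346 0.227 ]
288 12 [0.6152 0.1339 0.2271]
292 12 [0.613  0.1338 0.2271]
296 12 [0.611  0.1343 0.2274]
300 10 [0.6089 0.134  0.2265]
304 11 [0.6069 0.1343 0.2244]
308 11 [0.605  0.1348 0.2177]
312 11 [0.6029 0.135  0.2163]
328 11 [0.5939 0.1344 0.2166]
332 11 [0.592  0.1356 0.2236]
336 11 [0.59   0.1353 0.2271]
340 11 [0.588  0.1364 0.2273]
344 11 [0.5858 0.1358 0.2273]
348 11 [0.5837 0.1362 0.227 ]
352 11 [0.5817 0.1364 0.2273]
356 11 [0.5796 0.1365 0.2272]
360 11 [0.5775 0.1366 0.2272]
364 11 [0.5754 0.1362 0.2277]
368 11 [0.5733 0.1371 0.2273]
372 11 [0.5712 0.1379 0.2272]
376 11 [0.5691 0.1374 0.2272]
380 11 [0.567 0.137 0.227]
384 11 [0.565  0.1375 0.2274]
388 11 [0.5628 0.1378 0.227 ]
392 11 [0.5607 0.1377 0.227 ]
396 11 [0.5586 0.1373 0.2272]
400 11 [0.5566 0.1382 0.2272]
404 11 [0.5545 0.1382 0.2275]
408 12 [0.5536 0.1385 0.2323]
412 12 [0.5523 0.1385 0.2355]
416 12 [0.5511 0.1389 0.2385]
420 12 [0.5498 0.1384 0.2408]
424 11 [0.548  0.139  0.2413]
```

View pics/w4.png

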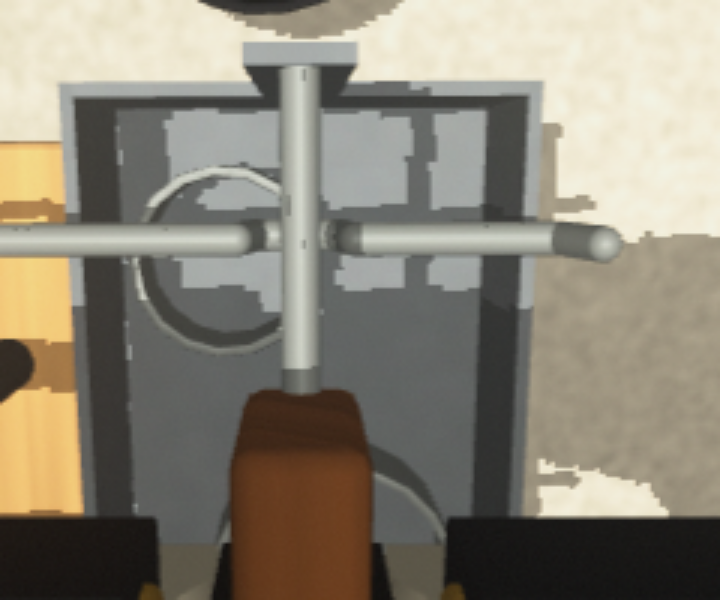

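The view from above shows the bar over the dip (crop px 300,240), centred to about 1 mm, with both cutters inside. I shift 1 mm inwards and lower in steps.

Call:
move_arm:
  fingers: [0,0,0,0,0]
  xyz:
    - [0,-0.013,0.06]
    - [0,-0.013,0.14]
    - [0,-0.013,0.22]
    - [0,-0.013,0.28]
    - [0,-0.013,0.3]
  roll: [0,0,0,0,0]

```text
time_s: 12.9
tcp_pos: [0.6032, 0.1893, 0.2413]
eef_rot: [-180.0, -0.3, -94.4]
contact_force: [0.7, -0.5, -3.3]
gripper_width: 0.0177
```

```bash
cat > chk.py <<'E'
from h import *
togo(.6036,.1895,.2298,-94.3)
c=cap('wrist'); W=np.nan_to_num(cloud(c)); z=W[...,2]
# wire row: find bar columns & dip walls
bx=[]
v,u=np.mgrid[:400,:640]
w=(W[...,1]>.100)&(W[...,1]<.175)&(z>.205)&(z<.30)&(u>220)&(u<460)&(v<180)
tb=W[w&((W[...,1]<.125)|((W[...,1]>.143)&(W[...,1]<.15)))]
tb=tb[abs(tb[:,0]-.6)<.02]
f=np.polyfit(tb[:,1],tb[:,0],1); print('bar at y=.135: x',np.polyval(f,.135).round(4),'yaw',-np.degrees(f[0]).round(2),'top z',np.percentile(tb[:,2],[50,90]).round(4))
ww=W[w&(abs(W[...,1]-.135)<.006)]
for lo,hi in [(.612,.64),(.56,.587)]:
    q=ww[(ww[:,0]>lo)&(ww[:,0]<hi)]; print('wire z',np.percentile(q[:,2],[50,90]).round(4))
E
python3 chk.py
```

```text
t 12.9 pos [0.6032 0.1893 0.2413] rpy [-179.96   -0.32  -94.4 ] F [ 0.66 -0.51 -3.34] w 0.0177
shift/80mm [-0.004 -0.004  0.144] roll -0.0005
bar at y=.135: x 0.599 yaw -4.17 top z [0.2339 0.2364]
wire z [0.2264 0.2275]
wire z [0.2264 0.2274]
```

Call:
move_arm:
  fingers: [0,0,0,0,0]
  xyz:
    - [0,-0.004,0.025]
    - [0,-0.004,0.05]
    - [0,-0.004,0.075]
    - [0,-0.004,0.1]
    - [0,-0.004,0.1]
  roll: [0,0,0,0,0]

```text
time_s: 13.45
tcp_pos: [0.6036, 0.1892, 0.2331]
eef_rot: [-180.0, -0.3, -94.4]
contact_force: [-0.3, 0.3, -4.8]
gripper_width: 0.018
```

```bash
python3 chk.py; python3 -c "
from h import *
print(np.mean([ (vision.capture('wrist'),r.get_state()['contact_force'])[1] for i in range(4)],0))"
```

```text
t 13.45 pos [0.6036 0.1892 0.2331] rpy [-179.97   -0.33  -94.4 ] F [-0.27  0.34 -4.8 ] w 0.018
shift/80mm [-0.004 -0.     0.042] roll -0.0006
bar at y=.135: x 0.5993 yaw -4.18 top z [0.2258 0.2282]
wire z [0.2264 0.2275]
wire z [0.2265 0.2274]
[ 0.03825395  0.03675567 -4.35167199]
```

Call:
move_arm:
  fingers: [0,0,0,0,0]
  xyz:
    - [0,0,0.01]
    - [0,0,0.02]
    - [0,0,0.03]
    - [0,0,0.04]
    - [0,0,0.04]
  roll: [0,0,0,0,0]

```text
time_s: 14.2
tcp_pos: [0.6037, 0.1892, 0.2302]
eef_rot: [-179.9, -0.3, -94.4]
contact_force: [0.2, -0.3, -4.8]
gripper_width: 0.0176
```

Call:
move_arm:
  fingers: [0,0,0]
  xyz:
    - [0,0,0.01]
    - [0,0,0.01]
    - [0,0,0.01]
  roll: [0,0,0]

```text
time_s: 14.5
tcp_pos: [0.6037, 0.1892, 0.2294]
eef_rot: [-180.0, -0.3, -94.4]
contact_force: [-0.3, 0.2, -4.9]
gripper_width: 0.0179
```

Call:
move_arm:
  fingers: [0,0,0]
  xyz:
    - [0,0,0.012]
    - [0,0,0.012]
    - [0,0,0.012]
  roll: [0,0,0]

```text
time_s: 14.8
tcp_pos: [0.6038, 0.1892, 0.2289]
eef_rot: [-179.9, -0.3, -94.4]
contact_force: [-1.5, 0.2, -1.3]
gripper_width: 0.0182
```

Call:
move_arm:
  fingers: [0,0,0]
  xyz:
    - [0,0,0.012]
    - [0,0,0.012]
    - [0,0,0.012]
  roll: [0,0,0]

```text
time_s: 15.1
tcp_pos: [0.6039, 0.1892, 0.2286]
eef_rot: [-179.9, -0.3, -94.4]
contact_force: [-3.4, -0.2, 4.2]
gripper_width: 0.0178
```

```bash
python3 chk.py
```

```text
t 15.1 pos [0.6039 0.1892 0.2286] rpy [-179.88   -0.29  -94.38] F [-3.39 -0.15  4.23] w 0.0178
shift/80mm [-0.003  0.004 -0.015] roll -0.0005
bar at y=.135: x 0.5996 yaw -4.17 top z [0.2212 0.2237]
wire z [0.2264 0.2274]
wire z [0.2265 0.2276]
```

Contact with a −x push: the bar touches the inner dip wall, about 1 mm above the floor. I ease outwards about 0.8 mm.

Call:
move_arm:
  fingers: [0,0,0,0]
  xyz:
    - [0,0.005,-0.005]
    - [0,0.01,-0.005]
    - [0,0.012,-0.005]
    - [0,0.012,-0.005]
  roll: [0,0,0,0]

```text
time_s: 15.55
tcp_pos: [0.6034, 0.1893, 0.2289]
eef_rot: [-179.8, -0.3, -94.4]
contact_force: [2.1, -0.4, -1.0]
gripper_width: 0.0178
```

```bash
python3 chk.py
```

```text
t 15.55 pos [0.6034 0.1893 0.2289] rpy [-179.85   -0.29  -94.39] F [ 2.12 -0.38 -1.03] w 0.0178
shift/80mm [-0.003 -0.003 -0.012] roll -0.0005
bar at y=.135: x 0.5991 yaw -4.13 top z [0.2215 0.2239]
wire z [0.2264 0.2274]
wire z [0.2265 0.2275]
```

Call:
move_arm:
  fingers: [0,0,0,0]
  xyz:
    - [0,-0.003,0.004]
    - [0,-0.003,0.004]
    - [0,-0.003,0.004]
    - [0,-0.003,0.004]
  roll: [0,0,0,0]
  newtons: 10

```text
time_s: 16.0
tcp_pos: [0.6033, 0.1894, 0.2286]
eef_rot: [-179.9, -0.3, -94.4]
contact_force: [-3.1, 0.3, 3.2]
gripper_width: 0.0179
```

Call:
move_arm:
  fingers: [0,0,0,0]
  xyz:
    - [0,0,0]
    - [0,0,0]
    - [0,0,0]
    - [0,0,0]
  roll: [0,0,0,0]
  newtons: 4

```text
time_s: 16.4
tcp_pos: [0.6032, 0.1894, 0.2287]
eef_rot: [-179.9, -0.3, -94.4]
contact_force: [-2.2, 0.2, 2.9]
gripper_width: 0.0179
```

```bash
python3 chk.py; python3 - <<'E'
from h import *
c=cap('scene'); b=cap('wrist')
cv2.imwrite('pics/c5.png',np.hstack([cv2.resize(c['color'][120:290,330:500,::-1],(400,400),interpolation=2),b['color'][:,120:520,::-1]]))
E
```

```text
t 16.4 pos [0.6032 0.1894 0.2287] rpy [-179.88   -0.29  -94.38] F [-2.21  0.24  2.87] w 0.0179
shift/80mm [-0.002 -0.005 -0.014] roll -0.0004
bar at y=.135: x 0.5987 yaw -4.02 top z [0.2213 0.2237]
wire z [0.2264 0.2275]
wire z [0.2265 0.2275]
```

View pics/c5.png

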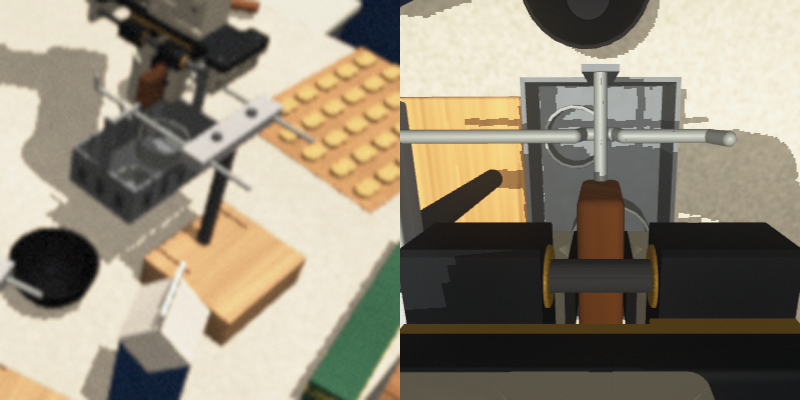

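The bar sits between the dip walls on the visible prong, basket level, cutters inside. Now opening gently.

Call:
move_arm:
  fingers: [0.22,0.25,0.3,0.4,0.5]
  xyz:
    - [0,0,0]
    - [0,0,0]
    - [0,0,0]
    - [0,0,0]
    - [0,0,0]
  roll: [0,0,0,0,0]

```text
time_s: 17.05
tcp_pos: [0.6033, 0.1893, 0.2286]
eef_rot: [-179.9, -0.3, -94.4]
contact_force: [0.4, 0.2, 0.0]
gripper_width: 0.037
```

Call:
move_arm:
  fingers: [0.6,0.6,0.6]
  xyz:
    - [0,0,0]
    - [0,0,0]
    - [0,0,0]
  roll: [0,0,0]

```text
time_s: 17.35
tcp_pos: [0.6033, 0.1893, 0.2286]
eef_rot: [-179.9, -0.3, -94.4]
contact_force: [-0.3, -0.1, -0.5]
gripper_width: 0.0515
```

```bash
python3 chk.py
```

```text
t 17.35 pos [0.6033 0.1893 0.2286] rpy [-179.88   -0.29  -94.39] F [-0.25 -0.08 -0.49] w 0.0515
shift/80mm [-0.002 -0.004 -0.015] roll -0.0005
bar at y=.135: x 0.5986 yaw -3.94 top z [0.2214 0.2238]
wire z [0.2264 0.2275]
wire z [0.2265 0.2275]
```

Force is zero and the bar did not move. I'll rise straight up, clear, and check.

Call:
move_arm:
  fingers: [0.6,0.6,0.6,0.6,0.6]
  xyz:
    - [0,0,-0.1]
    - [0,0,-0.3]
    - [0,0,-0.5]
    - [0,0,-0.75]
    - [0,0,-0.95]
  roll: [0,0,0,0,0]

```text
time_s: 17.9
tcp_pos: [0.6034, 0.1898, 0.3065]
eef_rot: [-179.8, -0.3, -94.4]
contact_force: [0.2, -0.3, -0.6]
gripper_width: 0.0528
```

Call:
move_arm:
  fingers: [0.6,0.6,0.6,0.6,0.6]
  xyz:
    - [0,0.2,-0.3]
    - [0,0.45,-0.5]
    - [0,0.7,-0.6]
    - [0,0.9,-0.7]
    - [0,0.9,-0.7]
  roll: [0,0,0,0,0]

```text
time_s: 18.4
tcp_pos: [0.5304, 0.1957, 0.3648]
eef_rot: [-179.7, -0.1, -94.3]
contact_force: [-0.1, 0.3, 0.5]
gripper_width: 0.0527
```

Call:
move_arm:
  fingers: [0.6,0.6,0.6,0.6,0.6]
  xyz:
    - [-0.3,0,0]
    - [-0.6,0,0]
    - [-0.9,0,0]
    - [-0.9,0,0]
    - [-0.9,0,0]
  roll: [0,0,0,0,0]

```text
time_s: 18.9
tcp_pos: [0.5359, 0.2688, 0.3634]
eef_rot: [-179.7, -0.2, -94.2]
contact_force: [-0.2, -0.1, -0.0]
gripper_width: 0.0525
```

```bash
python3 - <<'E'
from h import *
c=cap('wrist'); W=np.nan_to_num(cloud(c)); s=cap('scene')
cv2.imwrite('pics/end.png',np.hstack([cv2.resize(c['color'][:,:,::-1],(400,250)),cv2.resize(s['color'][120:290,250:522,::-1],(400,250),interpolation=2)]))
z=W[...,2]; a=np.radians(-4.2); ex=np.array([np.cos(a),np.sin(a)]); ey=np.array([-np.sin(a),np.cos(a)])
O=np.array([.5994,.135])+.055*ey; d=W[...,:2]-O; X=d@ex; Y=d@ey
for y0,y1 in [(-.082,-.06),(-.05,-.038),(.038,.05),(.06,.082)]:
    p=(abs(X)<.008)&(Y>y0)&(Y<y1)&(z>.2)&(z<.26); print('bar',y0,y1,p.sum(),X[p].mean().round(4) if p.any() else '',np.percentile(z[p],[50,90]).round(4) if p.any() else '')
for sgn in (-1,1):
    for lo,hi in [(-.04,-.015),(.02,.05)]:
        p=(abs(Y-sgn*.055)<.005)&(X>lo)&(X<hi)&(z>.2)&(z<.26); print('wire',sgn,lo,p.sum(),np.percentile(z[p],[50,90]).round(4) if p.any() else '')
for cam in ['scene']:
  for t in ['cutter_big_mid','cutter_small_mid','bowl','carton','cup']: print(t,[(np.round(x['bbox']),round(x['confidence'],2)) for x in nets.recognise(cam,t)[:2]])
E
```

```text
bar -0.082 -0.06 110 -0.0015 [0.2211 0.2221]
bar -0.05 -0.038 131 -0.0015 [0.2209 0.2219]
bar 0.038 0.05 108 -0.0015 [0.2209 0.222 ]
bar 0.06 0.082 180 -0.0013 [0.221  0.2222]
wire -1 -0.04 305 [0.2265 0.2277]
wire -1 0.02 363 [0.2265 0.2277]
wire 1 -0.04 215 [0.2264 0.2274]
wire 1 0.02 254 [0.2263 0.2274]
cutter_big_mid [(array([388., 169.,  20.,  24.]), 0.54)]
cutter_small_mid []
bowl [(array([332., 215.,  40.,  37.]), 0.61)]
carton [(array([377., 233.,  43.,  73.]), 0.78), (array([369., 138.,  92., 128.]), 0.65)]
cup [(array([384., 132.,  32.,  31.]), 0.52)]
```

View pics/end.png

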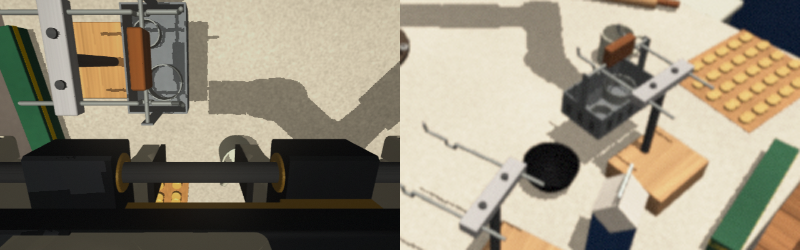

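Both bar ends lie 5.5 mm below the straight wire on both prongs, which means the bar is fully seated. Both cutters are in the basket and the bystanders are unmoved.

```bash
python3 -c "
from h import *
print(r.close_job())"
```

```text
the job is handed in; nothing more can be done
None
```

The basket now hangs on the empty double hook (the left stand), the gripper has let go and moved clear, and the job is handed in at about 19 s. I carried it level at bar height and never set it down. I then lowered it straight into hook B's dips, which the wrist depth picture showed about 88 mm out, so I didn't need to slide along the wire to find them.

**Last checks:**
- **Seating:** near both prongs, on either side of each, the bar lies about 5.5 mm below the straight wire's height (5 mm expected). It is level to 0.2 mm.
- **Forces:** the largest reading while seating was about 5 N, roughly 9 N on the hooks counting the basket's weight. It was about zero after release, and the bar's position did not change.
- **Cutters:** both are visible in the basket in the last picture. The network found only the big one there and missed the small one.
- **Bystanders:** the bowl, carton and mug were found within a few pixels of where they were at the start.

**Disagreement:** while seating, an early height reading put the bar about 1 mm above the dip floor. I put that down to strap pixels in the estimate, and the final readings support it. The bar rests about 1.5 mm outward of the dip centre I measured, which is at the limit of the play in the dip.

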